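# Swap the punch for the stapler at the back of the desk organiser

## Robot

A 6-joint arm with a two-finger parallel gripper is mounted at the origin on the work surface. World frame = base frame: x ahead of the robot, y to its left, z up, the work surface at z = 0. Lengths are in m, angles in rad, forces in N, time in s.
With the tool pointing down it reaches from about 0.25 to 0.775 m from the base axis. Payload 4 kg.
Tool frame: the origin (TCP) lies midway between the tips of the shut fingers; the grasp point (between the pads) lies 19 mm behind it (robot.tcp_to_grasp is the z of the grasp point in the tool frame, in m); z points along the fingers, y is the line along which they close (so a half turn about z gives the same grasp; the last joint's range is limited). The gripper opens to 94 mm and grips with 3 to 60 N. Pads are 16 mm wide; open, the fingers measure 119 mm over their backs; the gripper's body (75 mm by 177 mm) begins 78 mm behind the grasp point.
Start: joints at [-1.439, 0.087, 1.371, -0, 1.684, -0.103], TCP at [0.128, -0.535, 0.206] pointing down, gripper open.
Joint ranges: [-3.1, 3.1], [-0.76, 2.03], [0.27, 2.55], [-1.08, 4.22], [0.17, 2.65], [-2.57, 2.57]. Speed limits (rad/s): [2.79, 2.79, 3.14, 3.14, 3.14, 3.14].

## Interface

Orientations are given as [roll, pitch, yaw] about the fixed x, y, z axes, in that order (R = Rz(yaw) Ry(pitch) Rx(roll)).
In Python, from bench import robot gives the robot as it stands. The module is installed in compiled form; this text tells all that it offers.
- The arm moves only by the tool move_arm, never from a script. Its argument "motion" is one flat list of numbers, 7 for each row, row after row: the turn, a rotation vector about the tool's x, y, z in units of 45 degrees (1.0 is 45 degrees), then the shift along the tool's x, y, z in units of 100 mm (1.0 is 100 mm), then the opening, from 0 (shut) to 1 (fully open). A call has 1 to 12 rows; each row shifts and turns the commanded pose from where the row before left it, along the tool's axes as they then stand; what a row does not reach is not made up. A row lasts 1/12 s, in which the tool goes at most 41.7 mm and 7.16 degrees, less where a joint would pass 70% of its speed; a pose out of reach is approached as far as the arm can. A call with a number of a shift or a turn outside -1 to 1 is refused whole. A call with a gripper value outside its range is refused whole. The fingers move at their own pace and stop on an object; the grip force is fixed at half the most. Time passes only in rows, so rows that do not move let the fingers close. It gives the time, the measured TCP pose, the force, the opening and the grip force at its end, in the units of the state.
- robot.get_obs(): the state, without advancing time (a new reading comes with each control period).
- robot.snapshot(name): name is "side" or "top"; returns the picture (480x640x3 uint8, red, green, blue); there is no depth.
- robot.get_calibration(name): a dict with "fx", "fy", "cx", "cy" (pixels), "R" (3x3) and "t" (3): a world point X has camera coordinates R X + t. Camera axes: x right, y down, z forward; pixel columns grow to the right and rows downward; lengths in m; the calibration is good to about 2 mm. A picture is of the moment at which its call begins. get_calibration takes no time and is no camera call.
- robot.close_job(): hands the job in; it is judged then, once.
The state is a dict: "time": time; "joint_positions": joint angles; "qvel": joint speeds; "joint_torque": joint torques, N m; "tool_pos": TCP position; "ee_rot": TCP orientation; "wrist_force": force on the tool from outside, world axes, zero at the start; "wrist_torque": the same for the moment, N m; "width": finger opening in m; "finger_force": force on a finger pad.
Only numpy, scipy, OpenCV 4.12 (cv2) and the standard library are available. Lean on these libraries where they do the work, as an engineer would, in place of code of your own. Each camera call takes 0.05 s, during which the arm holds its last target. There are 200 camera calls.

## Task

The stapler lies in the long back bay of the desk organiser, behind the clip jar and the pencil pot. Stand the jar and the pot out of the way on the cork mat, then lay the stapler in the wooden tool tray for the letters, and only then put the hole punch, which I have finished with, in the back bay where the stapler was. Last, stand the jar and the pot back in the front bays they came from; keep everything upright throughout and leave the glue stick beside the organiser standing where it is.

Things in the scene. Friction and masses are not known exactly. Their poses are not given: they have to be found in the camera images.
- organiser: Fixed open desk organiser, white floor, light wood rims and dividers; 212 (own x) x 206 (own y) mm. Origin: centre of underside, on the desk. Floor top 6 mm, rims and dividers 24 mm above the desk, 6 mm thick. Front half (own -x, nearer the robot): two bays, 94 (x) x 94 (y) mm inside, centred at own (-53, +50) and (-53, -50) mm. Back half (own +x): one long bay, see point back_bay.
- back_bay (a point): Centre of the floor of the organiser's long back bay, 6 mm above the desk; axes as the organiser's (bay 100 mm along x, 194 mm along y).
- clip_jar: Loose round clear jar of clips with a cork stopper, 126 mm tall; 62 mm diameter up to 94 mm, then a neck, then the stopper, 60 mm diameter from 106 to 126 mm. About 0.28 kg. Origin: centre of its underside, z up. Starts upright in one of the two front bays.
- pencil_pot: Loose square dark wooden pot, 64 x 64 mm, 118 mm tall, straight sides along own x and y; pencils fixed in it reach 142 mm. 0.25 kg. Origin: centre of its underside, z up. Starts upright in the other front bay, sides nearly parallel to the organiser's.
- stapler: Loose black desk stapler, 140 (own x) x 36 (own y) mm, 54 mm tall. Base 13 mm high; above it the arm, 34 mm wide with parallel sides from 28 to 50 mm height, is what to grip, across own y near the middle. 0.28 kg. Origin: centre of its underside, z up. Starts lengthwise in the back bay.
- hole_punch: Loose two-hole punch, grey base 112 (own x) x 70 (own y) mm, 16 mm high, with a dark steel lever over its middle, 92 x 52 mm with parallel sides, 35 to 57 mm high: grip the lever across own y at the middle. 58 mm tall, about 0.34 kg, lever rigid. Origin: centre of its underside, below the lever's centre, z up. Starts on the robot's end (own -x) of the cork mat.
- cork_mat: Fixed cork mat flat on the desk, 320 (own x) x 200 (own y) x 4 mm: the side area for the jar and the pot. Origin: centre of its underside. The far half (own +x) is free. Lies left or right of the organiser.
- tool_tray: Fixed shallow open wooden tray for the stapler, 88 (own x) x 196 (own y) mm outside, 20 mm high, walls 6 mm, floor top about 6 mm above the desk; inside 76 x 184 mm. Origin: centre of its underside. Lies on the other side of the organiser than the mat, with a flat pile of letters just beyond it (own +x).
- glue_stick: Loose white glue stick, 31 mm diameter, 90 mm tall, standing on the desk close to the organiser's left (own +y) rim; to be left standing. Origin: centre of its underside, z up.
Not all that is in view belongs to the job. What is shaped like the stapler but orange or white is not meant.

How it is judged:
On the way, in this order (a step that is already met when the one before it is completed fails the run):
1. the jar and the pot both stand on the cork mat, let go, and the stapler is still in the back bay (x of clip_jar in the frame of cork_mat between -0.16 and 0.16 m and y of clip_jar in the frame of cork_mat between -0.1 and 0.1 m and x of pencil_pot in the frame of cork_mat between -0.16 and 0.16 m and y of pencil_pot in the frame of cork_mat between -0.1 and 0.1 m and height (world z) of each of clip_jar, pencil_pot below 0.01 m and contact force between the fingers and clip_jar below 0.1 N and contact force between the fingers and pencil_pot below 0.1 N and distance of stapler from where it was at the start of the episode below 0.03 m), for 0.2 s.
2. the stapler lies in the tool tray, let go, while the punch is not yet in the back bay (x of stapler in the frame of tool_tray between -0.024 and 0.024 m and y of stapler in the frame of tool_tray between -0.026 and 0.026 m and height (world z) of stapler below 0.011 m and contact force between the fingers and stapler below 0.1 N and horizontal distance between hole_punch and back_bay above 0.1 m), for 0.2 s.
3. the punch stands in the back bay, let go, and the jar and the pot are still out of the front bays (x of hole_punch in the frame of back_bay between -0.026 and 0.026 m and y of hole_punch in the frame of back_bay between -0.05 and 0.05 m and height (world z) of hole_punch below 0.011 m and contact force between the fingers and hole_punch below 0.1 N and distance of each of clip_jar, pencil_pot from where it was at the start of the episode above 0.08 m), for 0.2 s.
At the end, for the whole second after the job is handed in: The stapler lies flat on the floor of the tool tray, the punch stands flat on the floor of the back bay, and the jar and the pot each stand upright on the floor of the front bay they came from, within 28 mm of where they stood at the start. All at rest and released (distance of each of clip_jar, pencil_pot from where it was at the start of the episode below 0.028 m and height (world z) of each of clip_jar, pencil_pot, stapler, hole_punch below 0.011 m and angle between each of clip_jar, pencil_pot, stapler, hole_punch's own z axis and vertical below 0.1 rad and x of stapler in the frame of tool_tray between -0.024 and 0.024 m and y of stapler in the frame of tool_tray between -0.026 and 0.026 m and x of hole_punch in the frame of back_bay between -0.026 and 0.026 m and y of hole_punch in the frame of back_bay between -0.05 and 0.05 m and linear speed of each of clip_jar, pencil_pot, stapler, hole_punch below 0.02 m/s); the robot touches nothing.
It fails at once if the clip jar is tipped over 0.5 rad (angle between clip_jar's own z axis and vertical above 0.5 rad).
It fails at once if the pencil pot is tipped over 0.5 rad (angle between pencil_pot's own z axis and vertical above 0.5 rad).
It fails at once if the stapler is tipped over 0.6 rad (angle between stapler's own z axis and vertical above 0.6 rad).
It fails at once if the punch is tipped over 0.6 rad (angle between hole_punch's own z axis and vertical above 0.6 rad).
It fails at once if the glue stick is shoved over 25 mm or knocked over (distance of glue_stick from where it was at the start of the episode above 0.025 m or angle between glue_stick's own z axis and vertical above 0.4 rad).
It also fails if it takes over 136 s, if anything falls off the work surface, if the arm or the gripper's body presses on something with over 40 N, if the wrist force passes 120 N, or if a joint passes its speed limit or range.

## Working session

There is one attempt and no reset: what is moved stays moved. The work goes in short steps, Python scripts to look and compute and a tool call to move; the robot and the scene stay as the last step left them, time stands still between calls to the robot, and variables do not carry over. Pictures are saved under pics/ and viewed, at most 14 in all, crops included, and the job is handed in when it is done.

Besides the shell and the picture viewer there is one more tool, called after "Emit:" as name(argument=value, ...) on one line, values as JSON. move_arm: Moves the arm, as the interface text tells. Shifts and turns lie within -1 to 1; 1 stands for 100 mm of shift or 45 degrees of turn. Its arguments: {"type":"object","properties":{"motion":{"type":"array","items":{"type":"number"}}},"required":["motion"]}

```bash
mkdir -p pics; python3 - <<'E'
from bench import robot
import cv2
o=robot.get_obs(); print({k:o[k] for k in("time","tool_pos","ee_rot","width")},robot.tcp_to_grasp)
for n in("top","side"):
    im=robot.snapshot(n); cv2.imwrite(f"pics/{n}0.png",im[:,:,::-1]); 
    c=robot.get_calibration(n); print(n,c)
E
```

```text
{'time': 0.0, 'tool_pos': array([ 0.1279014 , -0.53437508,  0.20434423]), 'ee_rot': array([-3.13948404e+00, -2.42348994e-04,  2.34804990e-01]), 'width': 0.09404318521020322} -0.0188
top {'fx': 555.5937823305134, 'fy': 555.5937823305134, 'cx': 322.7118900059293, 'cy': 238.63697245975416, 'R': array([[-0.01874226, -0.99958391,  0.02192559],
       [-0.99338572,  0.01613237, -0.11368624],
       [ 0.11328523, -0.02391131, -0.99327474]]), 't': array([-0.02660045,  0.45336104,  1.14376594])}
side {'fx': 529.541478143663, 'fy': 529.541478143663, 'cx': 329.4429279030476, 'cy': 237.49433541337916, 'R': array([[-0.97440701, -0.2242293 , -0.0158807 ],
       [-0.11366044,  0.55240618, -0.82578975],
       [ 0.19393886, -0.80285032, -0.56375445]]), 't': array([0.4311015 , 0.09763341, 1.14824693])}
```

View pics/top0.png

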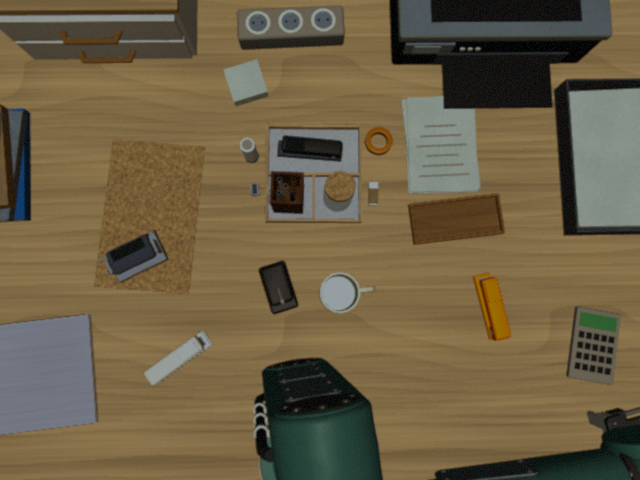

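View pics/side0.png

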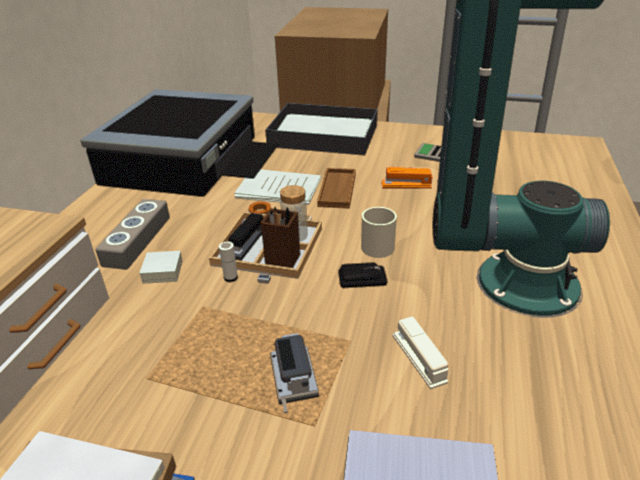

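```bash
cat > h.py <<'E'
import numpy as np, cv2
from bench import robot
def ray(n,p,z):
    c=robot.get_calibration(n); d=c["R"].T@np.array([(p[0]-c["cx"])/c["fx"],(p[1]-c["cy"])/c["fy"],1]); o=-c["R"].T@c["t"]
    return (o+d*(z-o[2])/d[2])
def proj(n,X):
    c=robot.get_calibration(n); q=c["R"]@np.array(X)+c["t"]; return np.array([c["fx"]*q[0]/q[2]+c["cx"],c["fy"]*q[1]/q[2]+c["cy"]])
def snap(n,name):
    im=robot.snapshot(n)[:,:,::-1].copy(); cv2.imwrite(f"pics/{name}.png",im); return im
def rect(n,pix,z):
    """min-area rect in world at height z of pixel contour"""
    w=np.array([ray(n,p,z)[:2] for p in pix.reshape(-1,2)],np.float32)
    return cv2.minAreaRect(w*1000)
E
python3 - <<'E'
import cv2,numpy as np
im=cv2.imread("pics/top0.png")
a=cv2.resize(im[115:235,235:395],None,fx=5,fy=5,interpolation=cv2.INTER_CUBIC); cv2.imwrite("pics/c1.png",a)
b=cv2.resize(im[185:305,90:210],None,fx=5,fy=5,interpolation=cv2.INTER_CUBIC); cv2.imwrite("pics/c2.png",b)
hsv=cv2.cvtColor(im,cv2.COLOR_BGR2HSV)
for n,p in dict(desk=(240,330),mat=(180,150),tray=(215,455),rim=(174,330),white=(140,275),punch=(255,130),pbase=(272,140),jar=(185,338),pot=(190,275),glue=(145,247)).items(): print(n,p,im[p],hsv[p])
E
```

```text
desk (240, 330) [ 74 113 137] [ 19 117 137]
mat (180, 150) [ 48  86 110] [ 18 144 110]
tray (215, 455) [31 59 85] [ 16 162  85]
rim (174, 330) [ 63  98 121] [ 18 122 121]
white (140, 275) [130 129 123] [ 94  14 130]
punch (255, 130) [56 47 46] [117  46  56]
pbase (272, 140) [45 60 73] [16 98 73]
jar (185, 338) [ 56  91 116] [ 18 132 116]
pot (190, 275) [ 9 14 23] [ 11 155  23]
glue (145, 247) [ 86 103 110] [ 21  56 110]
```

View pics/c1.png

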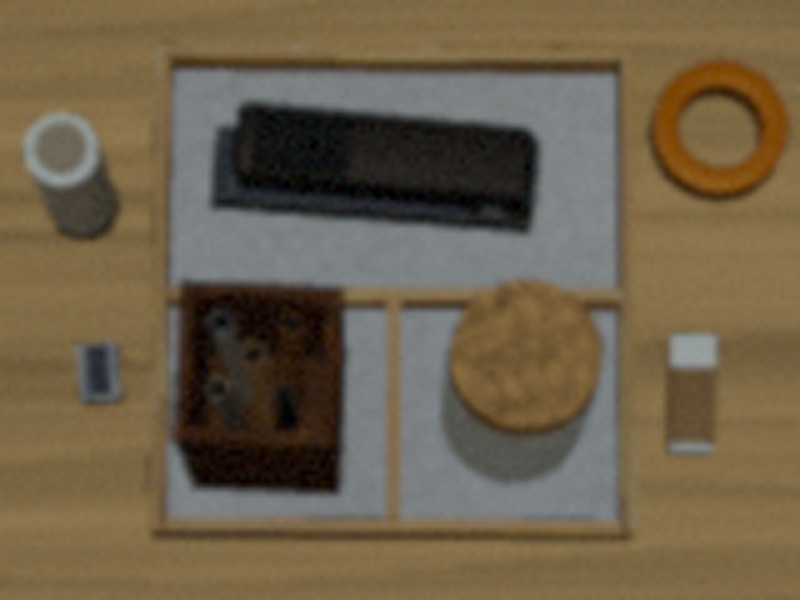

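View pics/c2.png

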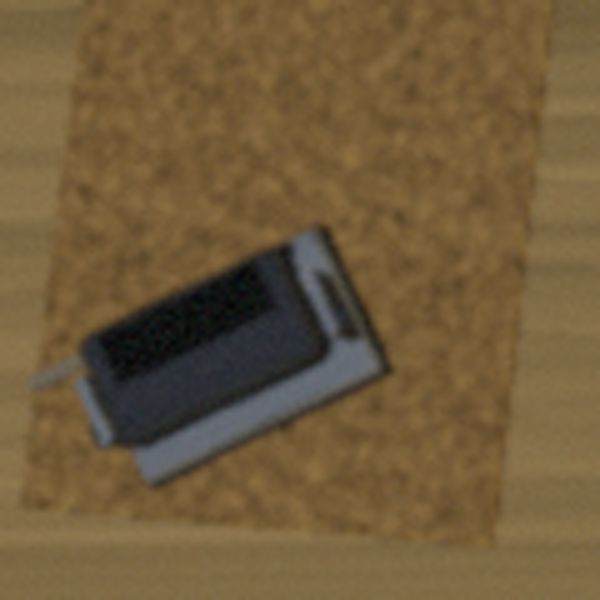

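```bash
python3 - <<'E'
from h import *
np.set_printoptions(precision=4,suppress=True)
A=lambda l:[(x/5+235-.4,y/5+115-.4) for x,y in l]
B=lambda l:[(x/5+90-.4,y/5+185-.4) for x,y in l]
def q(nm,pts,z):
    W=np.array([ray("top",p,z)[:2] for p in pts]); (c,s,a)=cv2.minAreaRect((W*1000).astype(np.float32))
    print(nm,W.tolist().__repr__() if 0 else W.round(4).tolist(),"mean",W.mean(0),"rect",np.round(c,1),np.round(s,1),round(a,1))
q("org",A([(157,52),(632,55),(630,535),(153,535)]),.024)
q("pot",A([(180,283),(343,289),(341,438),(175,436)]),.124)
q("jar",A([(449,356),(603,356),(526,280),(526,432)]),.132)
q("staplertop",A([(238,103),(537,130),(530,205),(237,187)]),.056)
q("stbase",A([(212,207),(528,230)]),.008)
q("glue",A([(24,152),(104,152),(64,113),(64,192)]),.09)
q("lever",B([(85,345),(285,248),(330,345),(125,443)]),.061)
q("pbase",B([(325,228),(390,372),(155,487)]),.018)
im=cv2.imread("pics/top0.png"); hsv=cv2.cvtColor(im,cv2.COLOR_BGR2HSV)
q("tray",[(410,205),(499,195),(503,232),(414,243)],.02)
q("mat",[(112,140),(205,147),(189,293),(95,286)],.004)
q("mug",[(320,292),(360,292),(340,273),(340,312)],.09)
S=lambda p,z:ray("side",p,z)
m=cv2.inRange(hsv,(10,120,40),(25,255,102)); m[:, :395]=0;m[:180]=0;m[255:]=0;m[:,515:]=0
cs=max(cv2.findContours(m,0,2)[0],key=cv2.contourArea); print("tray mask",cv2.minAreaRect(cs),rect("top",cs,.02))
sm=cv2.imread("pics/side0.png")
print("mug side rim", [S(p,.09)[:2] for p in [(361,223),(398,223)]])
for z in (.07,.08,.09,.1,.11): print(z,ray("top",(340,292),z)[:2],ray("side",(379.5,222),z)[:2])
E
```

```text
org [[0.7015, 0.083], [0.6978, -0.122], [0.4881, -0.1156], [0.4913, 0.0862]] mean [ 0.5947 -0.0171] rect [594.5 -17.6] [205.1 210.3] 89.0
pot [[0.5758, 0.067], [0.5725, 0.0035], [0.5135, 0.0052], [0.5152, 0.0695]] mean [0.5442 0.0363] rect [544.2  36.1] [64.3 60.6] 87.7
jar [[0.5436, -0.0372], [0.5428, -0.0969], [0.5732, -0.0677], [0.5133, -0.0663]] mean [ 0.5432 -0.067 ] rect [543.3 -67. ] [42.2 42.5] 43.9
staplertop [[0.6687, 0.0469], [0.6555, -0.0781], [0.6234, -0.0745], [0.6326, 0.0477]] mean [ 0.645  -0.0145] rect [644.2 -13.7] [125.7  35.9] 84.0
stbase [[0.6371, 0.0609], [0.6251, -0.0762]] mean [ 0.6311 -0.0076] rect [631.1  -7.6] [137.7   0. ] -95.0
glue [[0.6388, 0.1319], [0.6384, 0.0997], [0.6549, 0.1158], [0.6221, 0.1159]] mean [0.6386 0.1158] rect [638.5 115.8] [23.4 23. ] 44.4
lever [[0.4255, 0.4033], [0.4637, 0.3237], [0.4239, 0.305], [0.3857, 0.3863]] mean [0.4247 0.3546] rect [424.7 355. ] [44.  89.9] 25.2
pbase [[0.4774, 0.3197], [0.416, 0.2917], [0.3696, 0.3885]] mean [0.421  0.3333] rect [408.3 330.2] [ 56.7 127.9] 57.5
tray [[0.5229, -0.2228], [0.5418, -0.4157], [0
[... 155 characters left out ...]
, [0.3628, 0.4465]] mean [0.5115 0.333 ] rect [511.2 332.2] [202.  317.4] 84.9
mug [[0.3399, -0.0257], [0.3385, -0.1045], [0.3766, -0.0659], [0.3002, -0.0642]] mean [ 0.3388 -0.0651] rect [339.2 -65.1] [55.4 56.2] 43.5
tray mask ((455.8769226074219, 218.515380859375), (41.92374038696289, 92.90201568603516), 82.87498474121094) ((492.6713562011719, -319.87847900390625), (90.3001708984375, 200.12657165527344), 5.89146089553833)
mug side rim [array([ 0.3738, -0.0242]), array([ 0.2926, -0.0408])]
0.07 [ 0.3396 -0.0661] [ 0.3377 -0.0677]
0.08 [ 0.3394 -0.0656] [ 0.3357 -0.0522]
0.09 [ 0.3392 -0.0651] [ 0.3338 -0.0366]
0.1 [ 0.339  -0.0645] [ 0.3318 -0.0211]
0.11 [ 0.3389 -0.064 ] [ 0.3299 -0.0056]
```

Measured so far, all from the top view:

- Organiser: centre (0.5945, -0.017), yaw -1°. The back bay centre works out to about (0.6445, -0.018).
- Pot: (0.544, 0.036).
- Jar: (0.543, -0.067).
- Stapler: (0.646, -0.010), axis 85°.
- Punch: (0.424, 0.355), axis 115°.
- Tray: (0.492, -0.321), yaw 5.7°.
- Mat: (0.511, 0.333), yaw -5°.

The sizes agree with the given ones. The pot goes first.

Emit:
move_arm(motion=[0, 0, 0.1, 0, 0, -0.2, 1, 0, 0, 0.1, 0, 0, -0.2, 1, 0, 0, 0.099, 0, 0, -0.2, 1, 0, 0, 0, 0.231, -0.317, 0, 1, 0, 0, 0, 0.231, -0.317, 0, 1, 0, 0, 0, 0.231, -0.317, 0, 1, 0, 0, 0, 0.231, -0.317, 0, 1, 0, 0, 0, 0.231, -0.317, 0, 1, 0, 0, 0, 0.231, -0.317, 0, 1, 0, 0, 0, 0.231, -0.317, 0, 1, 0, 0, 0, 0.231, -0.317, 0, 1, 0, 0, 0, 0.231, -0.317, 0, 1])

```text
time: 1.1
tool_pos: [0.3364, -0.2478, 0.2651]
ee_rot: [-3.141, 0.0, -0.001]
wrist_force: [0.8, -0.1, -0.4]
width: 0.0939
finger_force: 0.0
```

Emit:
move_arm(motion=[0, 0, 0, 0.231, -0.317, 0, 1, 0, 0, 0, 0.231, -0.317, 0, 1, 0, 0, 0, 0.231, -0.317, 0, 1, 0, 0, 0, 0.231, -0.317, 0, 1, 0, 0, 0, 0.231, -0.317, 0, 1, 0, 0, 0, 0.231, -0.317, 0, 1, 0, 0, 0, 0.231, -0.317, 0, 1, 0, 0, 0, 0.231, -0.317, 0, 1, 0, 0, 0, 0.231, -0.317, 0, 1, 0, 0, 0, 0, 0, 0, 1, 0, 0, 0, 0, 0, 0, 1])

```text
time: 2.02
tool_pos: [0.5439, 0.0371, 0.2638]
ee_rot: [3.141, 0.003, 0.003]
wrist_force: [-0.2, -0.3, -0.7]
width: 0.094
finger_force: 0.0
```

Emit:
move_arm(motion=[0, 0, 0, 0, 0, 0.4, 1, 0, 0, 0, 0, 0, 0.4, 1, 0, 0, 0, 0, 0, 0.4, 1, 0, 0, 0, 0, 0, 0.4, 1, 0, 0, 0, 0, 0, 0.2, 1, 0, 0, 0, 0, 0, 0.1, 1, 0, 0, 0, 0, 0, 0, 1, 0, 0, 0, 0, 0, 0, 0, 0, 0, 0, 0, 0, 0, 0, 0, 0, 0, 0, 0, 0, 0, 0, 0, 0, 0, 0, 0, 0, 0, 0, 0, 0, 0, 0, 0])

```text
time: 3.02
tool_pos: [0.5449, 0.0364, 0.0774]
ee_rot: [-3.14, -0.003, 0.0]
wrist_force: [-0.1, -0.5, 4.5]
width: 0.0643
finger_force: 28.6
```

Emit:
move_arm(motion=[0, 0, 0, 0, 0, -0.2, 0, 0, 0, 0, 0, 0, -0.3, 0, 0, 0, 0, 0, 0, -0.3, 0, 0, 0, 0, 0, 0, -0.3, 0, 0, 0, 0, 0, 0, -0.3, 0, 0, 0, 0, 0, 0, 0, 0])

```text
time: 3.52
tool_pos: [0.5468, 0.0354, 0.2231]
ee_rot: [3.14, -0.013, 0.0]
wrist_force: [1.2, 0.4, -1.0]
width: 0.064
finger_force: 29.7
```

Emit:
move_arm(motion=[0, 0, 0, 0.04, -0.2, 0, 0, 0, 0, 0, 0.06, -0.33, 0, 0, 0, 0, 0, 0.06, -0.35, 0, 0, 0, 0, 0, 0.06, -0.35, 0, 0, 0, 0, 0, 0.06, -0.35, 0, 0, 0, 0, 0, 0.06, -0.35, 0, 0, 0, 0, 0, 0.06, -0.35, 0, 0, 0, 0, 0, 0.06, -0.35, 0, 0, 0, 0, 0, 0.06, -0.35, 0, 0, 0, 0, 0, 0.06, -0.3, 0, 0, 0, 0, 0, 0.03, -0.1, 0, 0, 0, 0, 0, 0, 0, 0, 0])

```text
time: 4.52
tool_pos: [0.6039, 0.3765, 0.2115]
ee_rot: [3.14, 0.004, 0.004]
wrist_force: [-1.0, -0.1, -2.6]
width: 0.0643
finger_force: 29.7
```

Emit:
move_arm(motion=[0, 0, 0, 0, 0, 0.3, 0, 0, 0, 0, 0, 0, 0.3, 0, 0, 0, 0, 0, 0, 0.3, 0, 0, 0, 0, 0, 0, 0.2, 0, 0, 0, 0, 0, 0, 0.15, 0, 0, 0, 0, 0, 0, 0.05, 0, 0, 0, 0, 0, 0, 0.03, 0, 0, 0, 0, 0, 0, 0, 0, 0, 0, 0, 0, 0, 0, 0])

```text
time: 5.27
tool_pos: [0.6056, 0.3735, 0.084]
ee_rot: [-3.141, -0.002, -0.001]
wrist_force: [0.0, 0.1, -2.2]
width: 0.0646
finger_force: 29.7
```

Emit:
move_arm(motion=[0, 0, 0, 0, 0, 0.04, 0, 0, 0, 0, 0, 0, 0.03, 0, 0, 0, 0, 0, 0, 0.02, 0, 0, 0, 0, 0, 0, 0, 0, 0, 0, 0, 0, 0, 0, 0])

```text
time: 5.68
tool_pos: [0.6053, 0.374, 0.0753]
ee_rot: [-3.141, -0.002, 0.0]
wrist_force: [-1.5, 0.8, 4.0]
width: 0.0643
finger_force: 29.8
```

Emit:
move_arm(motion=[0, 0, 0, 0, 0, 0, 1, 0, 0, 0, 0, 0, 0, 1, 0, 0, 0, 0, 0, 0, 1, 0, 0, 0, 0, 0, 0, 1, 0, 0, 0, 0, 0, 0, 1, 0, 0, 0, 0, 0, -0.1, 1, 0, 0, 0, 0, 0, -0.3, 1, 0, 0, 0, 0, 0, -0.4, 1, 0, 0, 0, 0, 0, -0.4, 1, 0, 0, 0, 0, 0, -0.4, 1, 0, 0, 0, 0, 0, 0, 1])

```text
time: 6.6
tool_pos: [0.6077, 0.3751, 0.2468]
ee_rot: [-3.133, -0.018, -0.0]
wrist_force: [-0.4, 0.3, 2.1]
width: 0.0941
finger_force: 0.0
```

Emit:
move_arm(motion=[0, 0, 0, -0.052, 0.37, 0, 1, 0, 0, 0, -0.052, 0.37, 0, 1, 0, 0, 0, -0.052, 0.37, 0, 1, 0, 0, 0, -0.052, 0.37, 0, 1, 0, 0, 0, -0.052, 0.37, 0, 1, 0, 0, 0, -0.052, 0.37, 0, 1, 0, 0, 0, -0.052, 0.37, 0, 1, 0, 0, 0, -0.052, 0.37, 0, 1, 0, 0, 0, -0.052, 0.37, 0, 1, 0, 0, 0, -0.052, 0.37, 0, 1, 0, 0, 0, -0.052, 0.37, 0, 1, 0, 0, 0, -0.048, 0.34, 0, 1])

```text
time: 7.6
tool_pos: [0.5422, -0.0694, 0.2344]
ee_rot: [3.141, -0.001, -0.001]
wrist_force: [-0.1, -0.6, 0.0]
width: 0.0942
finger_force: 0.0
```

```bash
python3 - <<'E'
from h import *
im=snap("top","t1"); o=robot.get_obs(); print(o["time"],o["tool_pos"],o["ee_rot"])
E
```

```text
7.65 [ 0.54144809 -0.07550984  0.234213  ] [ 3.13539191e+00 -2.38446083e-04 -7.29570893e-03]
```

View pics/t1.png

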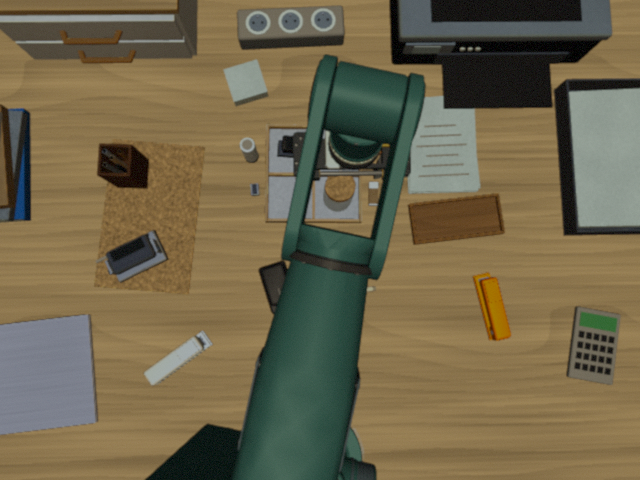

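Pot stands on the mat near (125,165). The jar is untouched and the glue is still at (249,148).

Emit:
move_arm(motion=[0, 0, 0, 0, 0, 0, 1, 0, 0, 0, 0, 0, 0.2, 1, 0, 0, 0, 0, 0, 0.3, 1, 0, 0, 0, 0, 0, 0, 1, 0, 0, 0, 0, 0, 0, 1])

```text
time: 8.07
tool_pos: [0.5417, -0.066, 0.182]
ee_rot: [-3.14, 0.004, 0.001]
wrist_force: [-0.1, 0.0, -0.1]
width: 0.094
finger_force: 0.0
```

Emit:
move_arm(motion=[0, 0, 0, 0, 0, 0.3, 1, 0, 0, 0, 0, 0, 0.3, 1, 0, 0, 0, 0, 0, 0.3, 1, 0, 0, 0, 0, 0, 0.2, 1, 0, 0, 0, 0, 0, 0.1, 1, 0, 0, 0, 0, 0, 0, 1, 0, 0, 0, 0, 0, 0, 0, 0, 0, 0, 0, 0, 0, 0, 0, 0, 0, 0, 0, 0, 0, 0, 0, 0, 0, 0, 0, 0, 0, 0, 0, 0, 0, 0, 0])

```text
time: 8.98
tool_pos: [0.5437, -0.0671, 0.0649]
ee_rot: [-3.141, -0.003, -0.0]
wrist_force: [0.5, 2.0, 1.2]
width: 0.0643
finger_force: 0.9
```

Emit:
move_arm(motion=[0, 0, 0, 0, 0, 0, 0, 0, 0, 0, 0, 0, 0, 0, 0, 0, 0, 0, 0, 0, 0])

```text
time: 9.23
tool_pos: [0.5436, -0.0669, 0.0647]
ee_rot: [-3.141, -0.002, 0.0]
wrist_force: [0.2, 2.0, 5.1]
width: 0.0612
finger_force: 30.0
```

Emit:
move_arm(motion=[0, 0, 0, 0, 0, -0.2, 0, 0, 0, 0, 0, 0, -0.3, 0, 0, 0, 0, 0, 0, -0.3, 0, 0, 0, 0, 0, 0, -0.3, 0, 0, 0, 0, 0, 0, -0.3, 0, 0, 0, 0, 0, 0, 0, 0])

```text
time: 9.73
tool_pos: [0.5454, -0.0686, 0.2099]
ee_rot: [3.138, -0.011, -0.001]
wrist_force: [1.0, -0.4, -0.3]
width: 0.0609
finger_force: 30.0
```

Emit:
move_arm(motion=[0, 0, 0, 0.04, -0.2, 0, 0, 0, 0, 0, 0.06, -0.33, 0, 0, 0, 0, 0, 0.06, -0.35, 0, 0, 0, 0, 0, 0.06, -0.35, 0, 0, 0, 0, 0, 0.06, -0.35, 0, 0, 0, 0, 0, 0.06, -0.35, 0, 0, 0, 0, 0, 0.06, -0.35, 0, 0, 0, 0, 0, 0.06, -0.35, 0, 0, 0, 0, 0, 0.06, -0.35, 0, 0, 0, 0, 0, 0.06, -0.3, 0, 0, 0, 0, 0, 0.03, -0.1, 0, 0, 0, 0, 0, 0, 0, 0, 0])

```text
time: 10.73
tool_pos: [0.6029, 0.2726, 0.1997]
ee_rot: [3.14, 0.005, 0.003]
wrist_force: [-0.1, -1.2, -2.4]
width: 0.0615
finger_force: 30.0
```

Emit:
move_arm(motion=[0, 0, 0, 0, 0, 0.3, 0, 0, 0, 0, 0, 0, 0.3, 0, 0, 0, 0, 0, 0, 0.3, 0, 0, 0, 0, 0, 0, 0.2, 0, 0, 0, 0, 0, 0, 0.15, 0, 0, 0, 0, 0, 0, 0.05, 0, 0, 0, 0, 0, 0, 0.03, 0, 0, 0, 0, 0, 0, 0, 0, 0, 0, 0, 0, 0, 0, 0])

```text
time: 11.48
tool_pos: [0.6046, 0.2701, 0.0718]
ee_rot: [-3.141, -0.002, -0.001]
wrist_force: [-0.2, 0.2, -2.1]
width: 0.061
finger_force: 30.0
```

Contact is expected at TCP z of about 0.0627.

Emit:
move_arm(motion=[0, 0, 0, 0, 0, 0.04, 0, 0, 0, 0, 0, 0, 0.03, 0, 0, 0, 0, 0, 0, 0.025, 0, 0, 0, 0, 0, 0, 0, 0, 0, 0, 0, 0, 0, 0, 0])

```text
time: 11.9
tool_pos: [0.6044, 0.2709, 0.0627]
ee_rot: [-3.141, -0.002, 0.0]
wrist_force: [-1.4, -0.4, 4.1]
width: 0.0608
finger_force: 30.0
```

Emit:
move_arm(motion=[0, 0, 0, 0, 0, 0, 1, 0, 0, 0, 0, 0, 0, 1, 0, 0, 0, 0, 0, 0, 1, 0, 0, 0, 0, 0, 0, 1, 0, 0, 0, 0, 0, 0, 1, 0, 0, 0, 0, 0, -0.1, 1, 0, 0, 0, 0, 0, -0.3, 1, 0, 0, 0, 0, 0, -0.4, 1, 0, 0, 0, 0, 0, -0.4, 1, 0, 0, 0, 0, 0, -0.4, 1, 0, 0, 0, 0, 0, 0, 1])

```text
time: 12.82
tool_pos: [0.6073, 0.2719, 0.2338]
ee_rot: [-3.135, -0.019, -0.0]
wrist_force: [-0.1, -1.1, 2.4]
width: 0.0937
finger_force: 0.0
```

Emit:
move_arm(motion=[0, 0, 0, 0.052, 0.35, 0, 0.65, 0, 0, 0, 0.052, 0.35, 0, 0.65, 0, 0, 0, 0.052, 0.35, 0, 0.65, 0, 0, 0, 0.052, 0.35, 0, 0.65, 0, 0, 0, 0.052, 0.35, 0, 0.65, 0, 0, 0, 0.052, 0.35, 0, 0.65, 0, 0, 0, 0.052, 0.35, 0, 0.65, 0, 0, 0, 0.052, 0.35, 0, 0.65, 0, 0, 0, 0, 0, 0, 0.65])

```text
time: 13.57
tool_pos: [0.6459, -0.0163, 0.221]
ee_rot: [3.138, -0.0, -0.008]
wrist_force: [-1.0, 0.4, -0.2]
width: 0.0616
finger_force: 0.0
```

Emit:
move_arm(motion=[0, 0, -0.157, 0, 0, 0, 0.65, 0, 0, -0.157, 0, 0, 0, 0.65, 0, 0, -0.157, 0, 0, 0, 0.65, 0, 0, -0.157, 0, 0, 0, 0.65, 0, 0, -0.157, 0, 0, 0, 0.65, 0, 0, -0.157, 0, 0, 0, 0.65, 0, 0, -0.157, 0, 0, 0, 0.65, 0, 0, -0.157, 0, 0, 0, 0.65, 0, 0, -0.157, 0, 0, 0, 0.65, 0, 0, -0.157, 0, 0, 0, 0.65, 0, 0, -0.157, 0, 0, 0, 0.65, 0, 0, -0.157, 0, 0, 0, 0.65])

```text
time: 14.57
tool_pos: [0.6454, -0.0086, 0.2215]
ee_rot: [3.141, -0.0, 1.486]
wrist_force: [0.1, 0.7, 1.0]
width: 0.0612
finger_force: 0.0
```

Emit:
move_arm(motion=[0, 0, 0, 0, 0, 0, 0.65, 0, 0, 0, 0, 0, 0, 0.65])

```text
time: 14.73
tool_pos: [0.6454, -0.0088, 0.2214]
ee_rot: [3.141, -0.0, 1.477]
wrist_force: [0.3, 0.6, 0.3]
width: 0.0614
finger_force: 0.0
```

```bash
python3 - <<'E'
from h import *
im=snap("side","s1"); o=robot.get_obs(); print(o["time"],o["tool_pos"],o["ee_rot"],o["width"])
E
```

```text
14.7833 [ 0.64540616 -0.00894525  0.22129062] [ 3.14111361e+00 -2.77215808e-05  1.47707041e+00] 0.06097537805041388
```

View pics/s1.png

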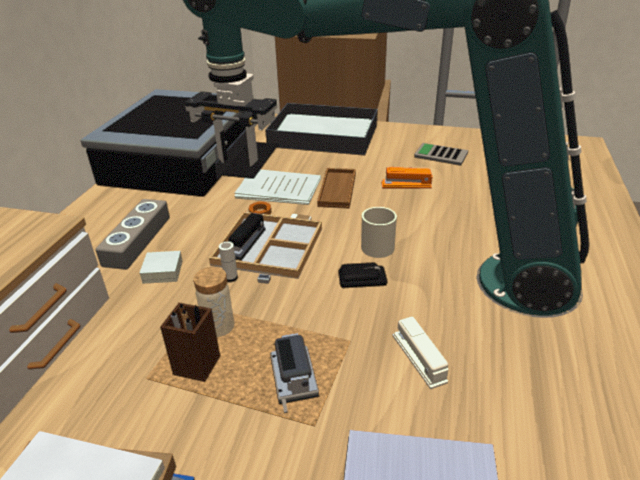

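Jar (213,300) and pot (192,340) stand upright on the mat. Next, descend on the stapler.

Emit:
move_arm(motion=[0, 0, 0, 0, 0, 0.4, 0.65, 0, 0, 0, 0, 0, 0.4, 0.65, 0, 0, 0, 0, 0, 0.4, 0.65, 0, 0, 0, 0, 0, 0.3, 0.65, 0, 0, 0, 0, 0, 0.2, 0.65, 0, 0, 0, 0, 0, 0.1, 0.65, 0, 0, 0, 0, 0, 0.08, 0.65, 0, 0, 0, 0, 0, 0.02, 0.65, 0, 0, 0, 0, 0, 0, 0.65])

```text
time: 15.53
tool_pos: [0.6461, -0.0094, 0.032]
ee_rot: [3.14, 0.0, 1.479]
wrist_force: [0.6, 0.0, 0.1]
width: 0.0611
finger_force: 0.0
```

Emit:
move_arm(motion=[0, 0, 0, 0, 0, 0, 0, 0, 0, 0, 0, 0, 0, 0, 0, 0, 0, 0, 0, 0, 0, 0, 0, 0, 0, 0, 0, 0, 0, 0, 0, 0, 0, 0, 0, 0, 0, 0, 0, 0, 0, 0, 0, 0, 0, 0, 0, 0, 0])

```text
time: 16.12
tool_pos: [0.6464, -0.0094, 0.0321]
ee_rot: [3.139, 0.0, 1.48]
wrist_force: [1.1, 0.3, 2.4]
width: 0.0338
finger_force: 30.0
```

Emit:
move_arm(motion=[0, 0, 0, 0, 0, -0.2, 0, 0, 0, 0, 0, 0, -0.3, 0, 0, 0, 0, 0, 0, -0.3, 0, 0, 0, 0, 0, 0, -0.3, 0, 0, 0, 0, 0, 0, -0.1, 0, 0, 0, -0.121, 0, 0, 0, 0, 0, 0, -0.121, 0, 0, 0, 0])

```text
time: 16.7
tool_pos: [0.6451, -0.0093, 0.1507]
ee_rot: [-3.141, 0.0, 1.674]
wrist_force: [-0.9, -0.3, -3.6]
width: 0.0342
finger_force: 30.0
```

Emit:
move_arm(motion=[0, 0, 0, -0.15, -0.09, 0, 0, 0, 0, 0, -0.294, -0.185, 0, 0, 0, 0, 0, -0.294, -0.185, 0, 0, 0, 0, 0, -0.294, -0.185, 0, 0, 0, 0, 0, -0.294, -0.185, 0, 0, 0, 0, 0, -0.294, -0.185, 0, 0, 0, 0, 0, -0.294, -0.185, 0, 0, 0, 0, 0, -0.294, -0.185, 0, 0, 0, 0, 0, -0.294, -0.185, 0, 0, 0, 0, 0, -0.294, -0.185, 0, 0, 0, 0, 0, -0.144, -0.095, 0, 0, 0, 0, 0, 0, 0, 0, 0])

```text
time: 17.7
tool_pos: [0.4871, -0.3232, 0.1484]
ee_rot: [-3.137, -0.001, 1.664]
wrist_force: [-0.3, 0.3, -2.4]
width: 0.0341
finger_force: 30.0
```

```bash
python3 - <<'E'
from h import *
im=snap("side","s2"); o=robot.get_obs(); print(o["time"],o["tool_pos"],o["ee_rot"],o["width"])
cv2.imwrite("pics/s2c.png",cv2.resize(im[40:300,200:480],None,fx=2.3,fy=2.3))
E
```

```text
17.75 [ 0.48834471 -0.32112362  0.14861798] [-3.13856504e+00 -2.92326765e-03  1.66604470e+00] 0.03394003081296974
```

View pics/s2c.png

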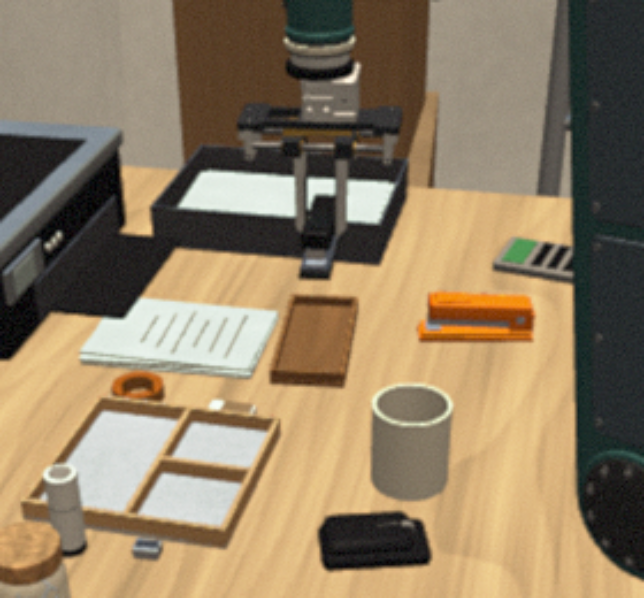

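Stapler held level above the tray.

Emit:
move_arm(motion=[0, 0, 0, 0, 0.03, 0.3, 0, 0, 0, 0, 0, 0, 0.3, 0, 0, 0, 0, 0, 0, 0.25, 0, 0, 0, 0, 0, 0, 0.15, 0, 0, 0, 0, 0, 0, 0.08, 0, 0, 0, 0, 0, 0, 0.02, 0, 0, 0, 0, 0, 0, 0, 0, 0, 0, 0, 0, 0, 0, 0])

```text
time: 18.42
tool_pos: [0.4943, -0.32, 0.0422]
ee_rot: [3.14, 0.001, 1.67]
wrist_force: [-0.3, 0.5, -3.0]
width: 0.034
finger_force: 30.0
```

Emit:
move_arm(motion=[0, 0, 0, 0, -0.02, 0.04, 0, 0, 0, 0, 0, 0, 0.03, 0, 0, 0, 0, 0, 0, 0.03, 0, 0, 0, 0, 0, 0, 0, 0, 0, 0, 0, 0, 0, 0, 0])

```text
time: 18.83
tool_pos: [0.4917, -0.3205, 0.0319]
ee_rot: [3.14, 0.001, 1.67]
wrist_force: [0.1, -0.3, 0.7]
width: 0.034
finger_force: 30.0
```

Emit:
move_arm(motion=[0, 0, 0, 0, 0, 0, 0.65, 0, 0, 0, 0, 0, 0, 0.65, 0, 0, 0, 0, 0, 0, 0.65, 0, 0, 0, 0, 0, 0, 0.65, 0, 0, 0, 0, 0, -0.1, 0.65, 0, 0, 0, 0, 0, -0.3, 0.65, 0, 0, 0, 0, 0, -0.4, 0.65, 0, 0, 0, 0, 0, -0.4, 0.65, 0, 0, 0, 0, 0, -0.4, 0.65, 0, 0, 0, 0, 0, -0.2, 0.65, 0, 0, 0, 0, 0, 0, 0.65])

```text
time: 19.75
tool_pos: [0.4937, -0.3219, 0.2196]
ee_rot: [3.131, 0.01, 1.67]
wrist_force: [0.2, -0.7, 0.6]
width: 0.061
finger_force: 0.0
```

```bash
python3 - <<'E'
from h import *
from scipy.spatial.transform import Rotation as R
o=robot.get_obs(); y=o["ee_rot"][2]; p=o["tool_pos"]; print(p,y,o["width"])
t=2.011; print("turn units",-(t-y)/np.radians(45)); d=np.array([.424,.3555])-p[:2]
c,s=np.cos(t),np.sin(t); print("shift x,y after turn (100mm)",10*(d[0]*c+d[1]*s),10*(d[0]*s-d[1]*c))
E
```

```text
[ 0.49371782 -0.32193224  0.21963168] 1.6697621593430099 0.061011289346008246
turn units -0.4344775128845163
shift x,y after turn (100mm) 6.425575845256416 2.255986938881289
```

Emit:
move_arm(motion=[0, 0, -0.145, 0, 0, 0, 1, 0, 0, -0.145, 0, 0, 0, 1, 0, 0, -0.145, 0, 0, 0, 1, 0, 0, 0, 0.356, 0.126, 0, 1, 0, 0, 0, 0.356, 0.126, 0, 1, 0, 0, 0, 0.356, 0.126, 0, 1, 0, 0, 0, 0.356, 0.126, 0, 1, 0, 0, 0, 0.356, 0.126, 0, 1, 0, 0, 0, 0.356, 0.126, 0, 1, 0, 0, 0, 0.356, 0.126, 0, 1, 0, 0, 0, 0.356, 0.126, 0, 1, 0, 0, 0, 0.356, 0.126, 0, 1])

```text
time: 20.75
tool_pos: [0.4561, 0.0198, 0.21]
ee_rot: [-3.14, -0.001, 2.011]
wrist_force: [0.1, 0.7, 0.0]
width: 0.0938
finger_force: 0.0
```

Emit:
move_arm(motion=[0, 0, 0, 0.356, 0.126, 0, 1, 0, 0, 0, 0.356, 0.126, 0, 1, 0, 0, 0, 0.356, 0.126, 0, 1, 0, 0, 0, 0.356, 0.126, 0, 1, 0, 0, 0, 0.356, 0.126, 0, 1, 0, 0, 0, 0.356, 0.126, 0, 1, 0, 0, 0, 0.356, 0.126, 0, 1, 0, 0, 0, 0.356, 0.126, 0, 1, 0, 0, 0, 0.356, 0.126, 0, 1, 0, 0, 0, 0, 0, 0, 1, 0, 0, 0, 0, 0, 0, 1, 0, 0, 0, 0, 0, 0, 1])

```text
time: 21.75
tool_pos: [0.4228, 0.3556, 0.21]
ee_rot: [-3.14, 0.001, 2.012]
wrist_force: [0.0, 0.8, -0.6]
width: 0.0939
finger_force: 0.0
```

```bash
python3 - <<'E'
from h import *
o=robot.get_obs(); print(o["time"],o["tool_pos"],o["ee_rot"],o["width"])
snap("top","t2"); im=snap("side","s3")
cv2.imwrite("pics/s3c.png",cv2.resize(im[100:420,130:450],None,fx=1.8,fy=1.8))
E
```

```text
21.75 [0.42281034 0.35560276 0.20996704] [-3.13959250e+00  1.10999677e-03  2.01171978e+00] 0.09393757039952672
```

View pics/s3c.png

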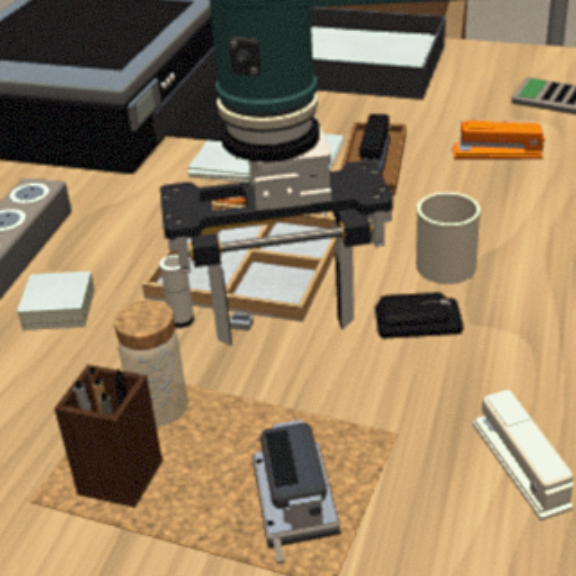

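The stapler is in the tray and the gripper is over the punch. I'll descend and grip the lever.

Emit:
move_arm(motion=[0, 0, 0, 0, 0, 0.4, 1, 0, 0, 0, 0, 0, 0.4, 1, 0, 0, 0, 0, 0, 0.4, 1, 0, 0, 0, 0, 0, 0.3, 1, 0, 0, 0, 0, 0, 0.15, 1, 0, 0, 0, 0, 0, 0.1, 1, 0, 0, 0, 0, 0, 0.02, 1, 0, 0, 0, 0, 0, 0, 1])

```text
time: 22.52
tool_pos: [0.4237, 0.3556, 0.0343]
ee_rot: [3.141, 0.0, 2.01]
wrist_force: [0.1, 0.7, 0.6]
width: 0.094
finger_force: 0.0
```

Emit:
move_arm(motion=[0, 0, 0, 0, 0, 0, 0, 0, 0, 0, 0, 0, 0, 0, 0, 0, 0, 0, 0, 0, 0, 0, 0, 0, 0, 0, 0, 0, 0, 0, 0, 0, 0, 0, 0, 0, 0, 0, 0, 0, 0, 0, 0, 0, 0, 0, 0, 0, 0, 0, 0, 0, 0, 0, 0, 0])

```text
time: 23.18
tool_pos: [0.4239, 0.3566, 0.0344]
ee_rot: [3.14, -0.0, 2.011]
wrist_force: [2.5, 1.0, 0.1]
width: 0.052
finger_force: 30.0
```

Emit:
move_arm(motion=[0, 0, 0, 0, 0, -0.2, 0, 0, 0, 0, 0, 0, -0.3, 0, 0, 0, 0, 0, 0, -0.3, 0, 0, 0, 0, 0, 0, -0.3, 0, 0, 0, 0, 0, 0, -0.3, 0, 0, 0, 0, 0, 0, -0.1, 0, 0, 0, 0.146, 0, 0, 0, 0, 0, 0, 0.146, 0, 0, 0, 0, 0, 0, 0.146, 0, 0, 0, 0, 0, 0, 0.145, 0, 0, 0, 0, 0, 0, 0, 0, 0, 0, 0])

```text
time: 24.1
tool_pos: [0.4221, 0.3556, 0.1813]
ee_rot: [-3.138, 0.003, 1.552]
wrist_force: [0.2, 0.1, -5.0]
width: 0.052
finger_force: 30.0
```

Emit:
move_arm(motion=[0, 0, 0, -0.309, 0.189, 0, 0, 0, 0, 0, -0.309, 0.189, 0, 0, 0, 0, 0, -0.309, 0.189, 0, 0, 0, 0, 0, -0.309, 0.189, 0, 0, 0, 0, 0, -0.309, 0.189, 0, 0, 0, 0, 0, -0.309, 0.189, 0, 0, 0, 0, 0, -0.309, 0.189, 0, 0, 0, 0, 0, -0.309, 0.189, 0, 0, 0, 0, 0, -0.309, 0.189, 0, 0, 0, 0, 0, -0.309, 0.189, 0, 0, 0, 0, 0, -0.309, 0.189, 0, 0, 0, 0, 0, -0.309, 0.189, 0, 0])

```text
time: 25.1
tool_pos: [0.6434, -0.02, 0.1818]
ee_rot: [-3.138, -0.0, 1.557]
wrist_force: [-0.0, 0.8, -3.9]
width: 0.0515
finger_force: 30.0
```

Emit:
move_arm(motion=[0, 0, 0, 0, 0, 0, 0, 0, 0, 0, 0, 0, 0, 0])

```text
time: 25.27
tool_pos: [0.6432, -0.0204, 0.181]
ee_rot: [-3.137, -0.001, 1.553]
wrist_force: [-0.6, 2.2, -4.6]
width: 0.0519
finger_force: 30.0
```

Emit:
move_arm(motion=[0, 0, 0, 0, 0, 0.3, 0, 0, 0, 0, 0, 0, 0.35, 0, 0, 0, 0, 0, 0, 0.3, 0, 0, 0, 0, 0, 0, 0.2, 0, 0, 0, 0, 0, 0, 0.1, 0, 0, 0, 0, 0, 0, 0.07, 0, 0, 0, 0, 0, 0, 0.02, 0, 0, 0, 0, 0, 0, 0, 0, 0, 0, 0, 0, 0, 0, 0])

```text
time: 26.02
tool_pos: [0.6448, -0.0183, 0.0521]
ee_rot: [3.138, 0.0, 1.554]
wrist_force: [0.2, -0.0, -4.0]
width: 0.052
finger_force: 30.0
```

Emit:
move_arm(motion=[0, 0, 0, 0, 0, 0.05, 0, 0, 0, 0, 0, 0, 0.05, 0, 0, 0, 0, 0, 0, 0.03, 0, 0, 0, 0, 0, 0, 0.02, 0, 0, 0, 0, 0, 0, 0, 0, 0, 0, 0, 0, 0, 0, 0])

```text
time: 26.52
tool_pos: [0.6435, -0.0185, 0.0363]
ee_rot: [3.141, 0.0, 1.553]
wrist_force: [-3.4, 1.1, 3.7]
width: 0.0517
finger_force: 30.0
```

Emit:
move_arm(motion=[0, 0, 0, 0, 0, 0, 0.75, 0, 0, 0, 0, 0, 0, 0.75, 0, 0, 0, 0, 0, 0, 0.75, 0, 0, 0, 0, 0, 0, 0.75, 0, 0, 0, 0, 0, -0.1, 0.75, 0, 0, 0, 0, 0, -0.3, 0.75, 0, 0, 0, 0, 0, -0.4, 0.75, 0, 0, 0, 0, 0, -0.4, 0.75, 0, 0, 0, 0, 0, -0.4, 0.75, 0, 0, 0, 0, 0, -0.3, 0.75, 0, 0, 0, 0, 0, 0, 0.75])

```text
time: 27.43
tool_pos: [0.6469, -0.0187, 0.236]
ee_rot: [3.124, 0.002, 1.554]
wrist_force: [-0.0, -0.1, 1.1]
width: 0.0705
finger_force: 0.0
```

Emit:
move_arm(motion=[0, 0, 0.152, 0, 0, 0, 1, 0, 0, 0.152, 0, 0, 0, 1, 0, 0, 0.152, 0, 0, 0, 1, 0, 0, 0.152, 0, 0, 0, 1, 0, 0, 0.152, 0, 0, 0, 1, 0, 0, 0.152, 0, 0, 0, 1, 0, 0, 0.152, 0, 0, 0, 1, 0, 0, 0.152, 0, 0, 0, 1, 0, 0, 0.152, 0, 0, 0, 1, 0, 0, 0.152, 0, 0, 0, 1, 0, 0, 0.152, 0, 0, 0, 1, 0, 0, 0.152, 0, 0, 0, 1])

```text
time: 28.43
tool_pos: [0.6434, -0.0184, 0.2246]
ee_rot: [-3.142, 0.001, 0.115]
wrist_force: [-0.2, -0.8, -0.3]
width: 0.0939
finger_force: 0.0
```

Emit:
move_arm(motion=[0, 0, 0.153, 0, 0, 0, 1, 0, 0, 0, -0.049, -0.362, 0, 1, 0, 0, 0, -0.049, -0.362, 0, 1, 0, 0, 0, -0.049, -0.362, 0, 1, 0, 0, 0, -0.049, -0.362, 0, 1, 0, 0, 0, -0.049, -0.362, 0, 1, 0, 0, 0, -0.049, -0.362, 0, 1, 0, 0, 0, -0.049, -0.362, 0, 1, 0, 0, 0, -0.049, -0.362, 0, 1, 0, 0, 0, 0, 0, 0, 1, 0, 0, 0, 0, 0, 0, 1])

```text
time: 29.35
tool_pos: [0.6033, 0.2732, 0.2242]
ee_rot: [3.141, 0.001, 0.005]
wrist_force: [0.3, -1.3, 0.7]
width: 0.0941
finger_force: 0.0
```

```bash
python3 - <<'E'
from h import *
o=robot.get_obs(); print(o["time"],o["tool_pos"],o["ee_rot"],o["width"])
im=snap("side","s4")
cv2.imwrite("pics/s4c.png",cv2.resize(im[100:420,130:450],None,fx=1.8,fy=1.8))
E
```

```text
29.35 [0.60325007 0.27315548 0.2242256 ] [3.14095810e+00 8.94234507e-04 4.51035539e-03] 0.09412176111415542
```

View pics/s4c.png

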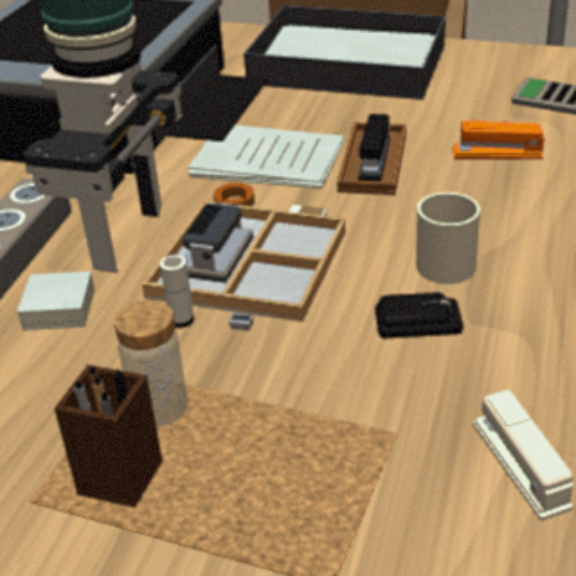

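The punch sits in the back bay and the stapler is in the tray. The glue stick, jar and pot stand where they should. Now the jar goes back.

Emit:
move_arm(motion=[0, 0, 0, 0, 0.02, 0.4, 1, 0, 0, 0, 0, 0, 0.4, 1, 0, 0, 0, 0, 0, 0.4, 1, 0, 0, 0, 0, 0, 0.25, 1, 0, 0, 0, 0, 0, 0.1, 1, 0, 0, 0, 0, 0, 0.05, 1, 0, 0, 0, 0, 0, 0, 1, 0, 0, 0, 0, 0, 0, 1])

```text
time: 30.07
tool_pos: [0.6058, 0.269, 0.0675]
ee_rot: [-3.14, -0.004, -0.0]
wrist_force: [-0.1, -0.4, 0.5]
width: 0.0944
finger_force: 0.0
```

Emit:
move_arm(motion=[0, 0, 0, 0, 0, 0, 0, 0, 0, 0, 0, 0, 0, 0, 0, 0, 0, 0, 0, 0, 0, 0, 0, 0, 0, 0, 0, 0, 0, 0, 0, 0, 0, 0, 0, 0, 0, 0, 0, 0, 0, 0, 0, 0, 0, 0, 0, 0, 0, 0, 0, 0, 0, 0, 0, 0])

```text
time: 30.73
tool_pos: [0.6044, 0.2697, 0.0655]
ee_rot: [-3.141, -0.001, 0.001]
wrist_force: [0.1, 2.5, 1.6]
width: 0.0612
finger_force: 30.0
```

Emit:
move_arm(motion=[0, 0, 0, 0, 0, -0.2, 0, 0, 0, 0, 0, 0, -0.3, 0, 0, 0, 0, 0, 0, -0.3, 0, 0, 0, 0, 0, 0, -0.3, 0, 0, 0, 0, 0, 0, -0.3, 0, 0, 0, 0, 0, 0, 0, 0])

```text
time: 31.23
tool_pos: [0.6067, 0.2697, 0.2124]
ee_rot: [-3.138, -0.011, 0.001]
wrist_force: [0.8, 0.5, -1.1]
width: 0.0613
finger_force: 30.0
```

Emit:
move_arm(motion=[0, 0, 0, -0.03, 0.17, 0, 0, 0, 0, 0, -0.061, 0.337, 0, 0, 0, 0, 0, -0.061, 0.337, 0, 0, 0, 0, 0, -0.061, 0.337, 0, 0, 0, 0, 0, -0.061, 0.337, 0, 0, 0, 0, 0, -0.061, 0.337, 0, 0, 0, 0, 0, -0.061, 0.337, 0, 0, 0, 0, 0, -0.061, 0.337, 0, 0, 0, 0, 0, -0.061, 0.337, 0, 0, 0, 0, 0, -0.061, 0.337, 0, 0, 0, 0, 0, -0.031, 0.167, 0, 0, 0, 0, 0, 0, 0, 0, 0])

```text
time: 32.23
tool_pos: [0.5414, -0.0717, 0.202]
ee_rot: [3.14, 0.005, -0.005]
wrist_force: [0.8, -0.1, -1.9]
width: 0.0611
finger_force: 30.0
```

Emit:
move_arm(motion=[0, 0, 0, 0, 0, 0.3, 0, 0, 0, 0, 0, 0, 0.3, 0, 0, 0, 0, 0, 0, 0.3, 0, 0, 0, 0, 0, 0, 0.2, 0, 0, 0, 0, 0, 0, 0.1, 0, 0, 0, 0, 0, 0, 0.05, 0, 0, 0, 0, 0, 0, 0, 0, 0, 0, 0, 0, 0, 0, 0])

```text
time: 32.9
tool_pos: [0.5441, -0.0677, 0.0808]
ee_rot: [3.141, -0.001, 0.001]
wrist_force: [0.3, 0.0, -2.0]
width: 0.0609
finger_force: 30.0
```

Emit:
move_arm(motion=[0, 0, 0, 0, 0, 0.05, 0, 0, 0, 0, 0, 0, 0.04, 0, 0, 0, 0, 0, 0, 0.03, 0, 0, 0, 0, 0, 0, 0.015, 0, 0, 0, 0, 0, 0, 0, 0, 0, 0, 0, 0, 0, 0, 0])

```text
time: 33.4
tool_pos: [0.5437, -0.0679, 0.0674]
ee_rot: [3.141, -0.001, 0.001]
wrist_force: [-1.0, 0.8, 2.4]
width: 0.0609
finger_force: 30.0
```

Emit:
move_arm(motion=[0, 0, 0, 0, 0, 0, 1, 0, 0, 0, 0, 0, 0, 1, 0, 0, 0, 0, 0, 0, 1, 0, 0, 0, 0, 0, 0, 1, 0, 0, 0, 0, 0, 0, 1, 0, 0, 0, 0, 0, -0.1, 1, 0, 0, 0, 0, 0, -0.3, 1, 0, 0, 0, 0, 0, -0.4, 1, 0, 0, 0, 0, 0, -0.4, 1, 0, 0, 0, 0, 0, -0.4, 1, 0, 0, 0, 0, 0, 0, 1])

```text
time: 34.32
tool_pos: [0.5473, -0.0688, 0.2379]
ee_rot: [3.137, -0.018, 0.001]
wrist_force: [0.4, 0.1, 1.6]
width: 0.0939
finger_force: 0.0
```

Emit:
move_arm(motion=[0, 0, 0, 0.052, -0.368, 0, 1, 0, 0, 0, 0.052, -0.368, 0, 1, 0, 0, 0, 0.052, -0.368, 0, 1, 0, 0, 0, 0.052, -0.368, 0, 1, 0, 0, 0, 0.052, -0.368, 0, 1, 0, 0, 0, 0.052, -0.368, 0, 1, 0, 0, 0, 0.052, -0.368, 0, 1, 0, 0, 0, 0.052, -0.368, 0, 1, 0, 0, 0, 0.052, -0.368, 0, 1, 0, 0, 0, 0.052, -0.368, 0, 1, 0, 0, 0, 0.052, -0.368, 0, 1, 0, 0, 0, 0.052, -0.368, 0, 1])

```text
time: 35.32
tool_pos: [0.6054, 0.3756, 0.227]
ee_rot: [-3.141, -0.001, 0.001]
wrist_force: [-0.1, -0.1, -0.1]
width: 0.094
finger_force: 0.0
```

Emit:
move_arm(motion=[0, 0, 0, 0, 0, 0, 1, 0, 0, 0, 0, 0, 0, 1, 0, 0, 0, 0, 0, 0, 1])

```text
time: 35.57
tool_pos: [0.6054, 0.3735, 0.2264]
ee_rot: [3.141, 0.0, 0.001]
wrist_force: [-0.6, -0.1, 0.2]
width: 0.094
finger_force: 0.0
```

Lower to z 0.0755 and grip.

Emit:
move_arm(motion=[0, 0, 0, 0, 0, 0.4, 1, 0, 0, 0, 0, 0, 0.4, 1, 0, 0, 0, 0, 0, 0.4, 1, 0, 0, 0, 0, 0, 0.2, 1, 0, 0, 0, 0, 0, 0.1, 1, 0, 0, 0, 0, 0, 0, 1, 0, 0, 0, 0, 0, 0, 1, 0, 0, 0, 0, 0, 0, 0, 0, 0, 0, 0, 0, 0, 0, 0, 0, 0, 0, 0, 0, 0, 0, 0, 0, 0, 0, 0, 0])

```text
time: 36.48
tool_pos: [0.6062, 0.3742, 0.0783]
ee_rot: [-3.14, -0.003, 0.001]
wrist_force: [1.4, 0.4, -0.2]
width: 0.0703
finger_force: 0.0
```

Emit:
move_arm(motion=[0, 0, 0, 0, 0, 0, 0, 0, 0, 0, 0, 0, 0, 0, 0, 0, 0, 0, 0, 0, 0, 0, 0, 0, 0, 0, 0, 0])

```text
time: 36.82
tool_pos: [0.6058, 0.3741, 0.0774]
ee_rot: [-3.141, -0.001, 0.001]
wrist_force: [-0.8, 1.0, 3.3]
width: 0.0642
finger_force: 29.7
```

Emit:
move_arm(motion=[0, 0, 0, 0, 0, -0.2, 0, 0, 0, 0, 0, 0, -0.3, 0, 0, 0, 0, 0, 0, -0.3, 0, 0, 0, 0, 0, 0, -0.3, 0, 0, 0, 0, 0, 0, -0.3, 0, 0, 0, 0, 0, 0, 0, 0])

```text
time: 37.32
tool_pos: [0.6076, 0.3749, 0.2238]
ee_rot: [-3.136, -0.011, 0.001]
wrist_force: [0.3, 0.4, -0.3]
width: 0.0643
finger_force: 29.7
```

Emit:
move_arm(motion=[0, 0, 0, -0.03, 0.17, 0, 0, 0, 0, 0, -0.061, 0.338, 0, 0, 0, 0, 0, -0.061, 0.338, 0, 0, 0, 0, 0, -0.061, 0.338, 0, 0, 0, 0, 0, -0.061, 0.338, 0, 0, 0, 0, 0, -0.061, 0.338, 0, 0, 0, 0, 0, -0.061, 0.338, 0, 0, 0, 0, 0, -0.061, 0.338, 0, 0, 0, 0, 0, -0.061, 0.338, 0, 0, 0, 0, 0, -0.061, 0.338, 0, 0, 0, 0, 0, -0.031, 0.168, 0, 0, 0, 0, 0, 0, 0, 0, 0])

```text
time: 38.32
tool_pos: [0.543, 0.032, 0.2134]
ee_rot: [3.14, 0.005, -0.004]
wrist_force: [0.5, 0.2, -2.7]
width: 0.064
finger_force: 29.7
```

Emit:
move_arm(motion=[0, 0, 0, 0, 0, 0.3, 0, 0, 0, 0, 0, 0, 0.3, 0, 0, 0, 0, 0, 0, 0.3, 0, 0, 0, 0, 0, 0, 0.2, 0, 0, 0, 0, 0, 0, 0.1, 0, 0, 0, 0, 0, 0, 0.05, 0, 0, 0, 0, 0, 0, 0, 0, 0, 0, 0, 0, 0, 0, 0])

```text
time: 38.98
tool_pos: [0.5454, 0.0361, 0.0922]
ee_rot: [-3.142, -0.002, 0.001]
wrist_force: [0.1, 0.5, -2.1]
width: 0.0643
finger_force: 29.7
```

Emit:
move_arm(motion=[0, 0, 0, 0, 0, 0.05, 0, 0, 0, 0, 0, 0, 0.04, 0, 0, 0, 0, 0, 0, 0.03, 0, 0, 0, 0, 0, 0, 0.015, 0, 0, 0, 0, 0, 0, 0, 0, 0, 0, 0, 0, 0, 0, 0])

```text
time: 39.48
tool_pos: [0.5451, 0.0358, 0.0793]
ee_rot: [-3.141, -0.002, 0.001]
wrist_force: [-1.9, 0.1, 3.8]
width: 0.0642
finger_force: 29.7
```

Contact. Release, lift, and retreat toward the robot to clear the view.

Emit:
move_arm(motion=[0, 0, 0, 0, 0, 0, 1, 0, 0, 0, 0, 0, 0, 1, 0, 0, 0, 0, 0, 0, 1, 0, 0, 0, 0, 0, 0, 1, 0, 0, 0, 0, 0, 0, 1, 0, 0, 0, 0, 0, -0.1, 1, 0, 0, 0, 0, 0, -0.3, 1, 0, 0, 0, 0, 0, -0.4, 1, 0, 0, 0, 0, 0, -0.4, 1, 0, 0, 0, 0, 0, -0.4, 1, 0, 0, 0, 0, 0, 0, 1])

```text
time: 40.4
tool_pos: [0.5485, 0.0356, 0.2493]
ee_rot: [3.141, -0.019, 0.001]
wrist_force: [1.0, -0.5, 0.4]
width: 0.0936
finger_force: 0.0
```

Emit:
move_arm(motion=[0, 0, 0, -0.1, -0.3, 0, 1, 0, 0, 0, -0.1, -0.35, 0, 1, 0, 0, 0, -0.1, -0.35, 0, 1, 0, 0, 0, -0.1, -0.35, 0, 1, 0, 0, 0, -0.1, -0.35, 0, 1, 0, 0, 0, -0.1, -0.35, 0, 1, 0, 0, 0, -0.1, -0.35, 0, 1, 0, 0, 0, -0.1, -0.35, 0, 1, 0, 0, 0, -0.1, -0.3, 0, 1, 0, 0, 0, 0, 0, 0, 1, 0, 0, 0, 0, 0, 0, 1])

```text
time: 41.32
tool_pos: [0.4538, 0.3419, 0.2381]
ee_rot: [3.141, -0.0, 0.004]
wrist_force: [1.0, 0.1, 0.4]
width: 0.0941
finger_force: 0.0
```

```bash
python3 - <<'E'
from h import *
o=robot.get_obs(); print(o["time"],o["tool_pos"],o["qvel"].round(3),o["width"])
im=snap("top","t5")
cv2.imwrite("pics/t5c.png",cv2.resize(im[100:260,220:520],None,fx=2.6,fy=2.6))
E
```

```text
41.3167 [0.4537987  0.34185964 0.23811403] [-0.049 -0.014  0.011 -0.014  0.001 -0.005] 0.0941226599551737
```

View pics/t5c.png

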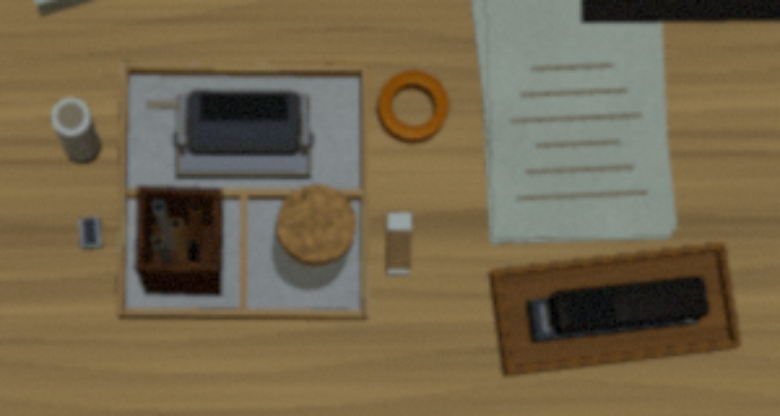

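Everything is in place: the punch is in the back bay, the stapler is centred in the tray, and the pot and jar are back in their bays. I'm handing it in.

```bash
python3 -c "
from bench import robot
print(robot.close_job())"
```

```text
the job is handed in; nothing more can be done
None
```

I handed the job in at about 41 s of the 136 s allowed; no verdict came back. The last camera view shows the stapler in the tray, the punch in the back bay, the jar and pot back in their front bays, and the glue stick standing where it was.

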